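# Index the photo turntable to its third stop and hold it for the shot

## Task

The dust cap sits loose over the indexing knob of the photo turntable: lift it off and put it down (not dropped) upright on the desk, open side down, clear of the turntable. Then grip the knob and turn it clockwise, seen from above, three clicks to its third stop, never going past that stop, so that the blue model car faces its third view; finish while still gripping the knob there and keep it still for the exposure. Keep off the platter and its car, and leave the jar, the lens cap and the white car where they are.

Things in the scene. Friction and masses are not known exactly. Their poses are not given: they have to be found in the camera images.
- turntable: Grey housing, fixed (it does not shift): 180 (x) x 300 (y) x 45 mm high; origin at the centre of its underside, z up. The knob's axis is at local x 0, y -95 mm, ringed by a steel collar (radius 27, 3 mm high) and, farther out, seven engraved marks: home and six stops. The platter's axis is at local x 0, y +62 mm.
- cap: Loose black plastic dust cap, 60 g: a cup standing open side down, 64 mm across, 55 mm high, wall 3.5, with a round grip post 22 mm across on top, reaching 81.5 mm above the rim. Origin at the centre of the rim (underside), z up. At the start it stands on the housing over the knob, rim 45 mm above the desk; lift it straight up 50 mm or more to clear the knob.
- knob_grip (a point): The aluminium knob under the cap: a disc (48 mm across, top 57 mm above the desk) with an upright grip bar 42 long (x), 14 thick (y), up to 90 mm above the desk, black line on its -x half. This point is on its vertical axis, 78 mm above the desk, a good height to pinch the bar across its thickness; its axes turn with the knob and, at home, are parallel to the turntable's.
- index (a joint): Knob angle in rad, growing clockwise from above. It starts at 0, home; detents click every 22.5 degrees: first stop 0.393, second 0.785, third 1.178, on to the sixth, 2.356; hard ends just beyond. Past a stop the resisting torque swells to about 0.13 N m at a quarter pitch, is nil half-way, then pulls as hard into the next stop. Let go, it settles in the nearest stop.
- jar: Closed glass jar with a metal lid, 72 mm across, 130 mm tall, loose; a bystander on the desk. Origin at the centre of its underside.
- lens_cap: Flat black lens cap, 72 mm across, 9 mm thick, loose; a bystander on the desk. Origin at the centre of its underside.
- white_car: White model car, 100 x 44 x 33 mm, loose; a bystander on the desk. Origin at the centre of its underside, x along its length.
- platter: White platter, radius 82 mm, top 54 mm above the desk, carrying the fixed blue model car (top 87 mm above the desk); linked to the knob, it turns with it one to one. Origin on its axis, 45 mm above the desk. Not to be touched.
Things that resemble listed ones, but are neither listed nor needed, are in the scene too. There is more than one size of the cap; the one meant has the size given above.

How it is judged:
By the outcome, as a careful person would: the job done as asked, in the order asked, and still so for the second after the job is handed in, while the arm keeps its last pose, push and grip.
It also fails if it takes over 64 s, if anything falls off the work surface, if the arm or the gripper's body presses on something with over 40 N, if the wrist force passes 120 N, or if a joint passes its speed limit or range.

## Robot

A 6-joint arm with a two-finger parallel gripper is mounted at the origin on the work surface. World frame = base frame: x ahead of the robot, y to its left, z up, the work surface at z = 0. Lengths are in m, angles in rad, forces in N, time in s.
With the tool pointing down it reaches from about 0.4 to 0.925 m from the base axis. Payload 12.5 kg.
Tool frame: the origin (TCP) lies midway between the tips of the shut fingers; the grasp point (between the pads) lies behind it (ctrl.hold_point_z is the z of the grasp point in the tool frame, in m); z points along the fingers, y is the line along which they close (so a half turn about z gives the same grasp; the last joint's range is limited). The gripper opens to 95 mm and grips with 3 to 60 N. Pads are 20 mm wide; open, the fingers measure 119 mm over their backs; the gripper's body (75 mm by 180 mm) begins 59 mm behind the grasp point.
Start: joints at [1.055, 0.491, 1.559, -0, 1.092, -0.106], TCP at [0.249, 0.573, 0.215] pointing down, gripper open.
Joint ranges: [-3.1, 3.1], [-0.84, 2.19], [0.05, 2.79], [-1.13, 4.28], [0.06, 2.93], [-2.69, 2.69]. Speed limits (rad/s): [2.22, 2.22, 2.79, 3.14, 3.14, 3.14].

## Interface

Orientations are given as a unit quaternion [w, x, y, z].
In Python, from plant import ctrl gives the robot as it stands.
- The arm moves only by the tool play_rows, never from a script. Its argument "moves" is a list that holds one entry, the list of rows, each a list of 6 numbers: the shift along the world's x, y, z normalised to -1 to 1, where 1 is 300 mm, then the turn, a rotation vector about the world's x, y, z normalised to -1 to 1, where 1 is pi rad. In form: [[[tx, ty, tz, ax, ay, az], ...]]. A call has 1 to 12 rows; each row is the pose to reach, as a shift and turn from the pose commanded when the call began, turning the shorter way round; what a row does not reach only later rows make up. A row lasts 1/8 s, in which the tool goes at most 62.5 mm and 10.7 degrees, less where a joint would pass 70% of its speed; a pose out of reach is approached as far as the arm can. A call with a number of a shift or a turn outside -1 to 1 is refused whole. A call with a gripper value outside its range is refused whole. "gripper" is the opening, from 0 (shut) to 1 (fully open), set as the call begins (left out, the last holds). The fingers move at their own pace and stop on an object; "grip_force" is the grip in N (left out, the last holds). Time passes only in rows, so rows that repeat a pose let the fingers close. It gives the time, the measured TCP pose, the force, the opening and the grip force at its end, in the units of the state.
- ctrl.read_state(): the state, without advancing time (a new reading comes with each control period).
- ctrl.grab_frame(name): name is "side" or "top" or "wrist"; returns a dict with "frame" (480x640x3 uint8, red, green, blue), "z_map" (480x640 float32, m along the optical axis (not along the pixel's ray), 0 where there is no reading), "mtx" (3x3 intrinsics, pixels), "rvec" (rotation vector, rad) and "tvec" (3), from world to camera coordinates, as OpenCV has them. Camera axes: x right, y down, z forward; pixel columns grow to the right and rows downward; lengths in m; the calibration is good to about 2 mm. A picture is of the moment at which its call begins.
- ctrl.hand_in(): hands the job in; it is judged then, once.
Trained networks look in the newest picture that a camera, given by its name, has taken for a name from the list of things; names that differ only in an ending like _2 or _b are one class to them, and where a whole thing is asked for, a point or a joint stands for the part that bears it (a point fixed in the world has none). Each returns a list of dicts, best first, with "score" (0 to 1); they miss things now and then, are a little off and sometimes report something else, mostly with a low value. They report only what shows in the picture. A call takes as long as a camera call. They do not tell look-alikes from the thing itself.
- ctrl.cut_out(camera, thing): "mask" (480x640 bool, what is visible of it) and "xy" ([column, row] in pixels, amid what is visible of it).
- ctrl.landmark_of(camera, thing): "xy" ([column, row] in pixels: a listed point, or the origin of a listed thing).
The state is a dict: "clock": time; "qpos": joint angles; "joint_vel": joint speeds; "effort": joint torques, N m; "eef_pos": TCP position; "tcp_rot": TCP orientation; "contact_force": force on the tool from outside, world axes, zero at the start; "moment": the same for the moment, N m; "grip_width": opening from 0.0 (shut) to 1.0 (fully open); "grasp_force": force on a finger pad.
Only numpy, scipy, OpenCV 4.12 (cv2) and the standard library are available. Lean on these libraries where they do the work, as an engineer would, in place of code of your own. Each camera call takes 0.05 s, during which the arm holds its last target. There are 200 camera calls.

## Working session

There is one attempt and no reset: what is moved stays moved. The work goes in short steps, Python scripts to look and compute and a tool call to move; the robot and the scene stay as the last step left them, time stands still between calls to the robot, and variables do not carry over. Pictures are saved under pics/ and viewed, at most 10 in all, crops included, and the job is handed in when it is done.

Besides the shell and the picture viewer there is one more tool, called after "Call:" by a JSON object that holds its "op" and its "data", one argument or row to a line. play_rows: Moves the arm, as the interface text tells. Scaled input: -1 to 1 covers 300 mm each way for a shift and pi rad each way for a turn. Its arguments: {"type":"object","properties":{"moves":{"type":"array"},"gripper":{"type":"number"},"grip_force":{"type":"number"}},"required":["moves"]}

```bash
ls; mkdir -p pics
cat > h.py <<'E'
import numpy as np,cv2
from plant import ctrl
def pts(f):
    R=cv2.Rodrigues(np.array(f["rvec"],float))[0];t=np.array(f["tvec"],float).ravel();K=np.array(f["mtx"]);z=f["z_map"]
    v,u=np.mgrid[0:480,0:640]
    c=np.stack([(u-K[0,2])/K[0,0]*z,(v-K[1,2])/K[1,1]*z,z],-1)
    return (c-t)@R
def proj(f,p): return cv2.projectPoints(np.array(p,float).reshape(-1,3),np.array(f["rvec"],float),np.array(f["tvec"],float),np.array(f["mtx"],float),None)[0].reshape(-1,2)
def save(n,a): cv2.imwrite("pics/"+n+".png",a[...,::-1])
E
python3 - <<'E'
from h import *
print(ctrl.hold_point_z, ctrl.read_state())
for c in ["top","side"]:
    f=ctrl.grab_frame(c);save(c+"0",f["frame"]);P=pts(f);np.save(c+"P.npy",P)
    for n in ["turntable","cap","platter","jar","lens_cap","white_car"]:
        for d in ctrl.cut_out(c,n):
            q=P[d["mask"]&(f["z_map"]>0)]
            print(c,n,round(d["score"],2),np.round(d["xy"]),d["mask"].sum(),np.percentile(q,[2,50,98],axis=0).round(3).tolist() if len(q) else 0)
E
```

```text
pics
-0.0188 {'clock': 0.0, 'qpos': array([ 1.05539093e+00,  4.91560681e-01,  1.55945690e+00,  1.20625644e-05,
        1.09171193e+00, -1.05618823e-01]), 'joint_vel': array([ 0.00024117, -0.00058478,  0.00031385,  0.00040692,  0.00237293,
       -0.00119468]), 'effort': array([ 2.47526441e-03, -6.12655020e+01, -2.58182395e+01,  6.94748084e-02,
        4.82667563e-02, -5.48230389e-05]), 'eef_pos': array([0.24887152, 0.57303989, 0.21405849]), 'tcp_rot': array([-1.78776634e-04,  2.03465374e-01,  9.79081977e-01, -5.39611694e-04]), 'contact_force': array([0.12004517, 0.73302486, 0.29118679]), 'moment': array([ 0.04241117, -0.0537191 ,  0.0013181 ]), 'grasp_force': 0.0, 'grip_width': 0.9991486752494961}
top turntable 0.82 [301. 256.] 9169 [[0.466, -0.079, 0.038], [0.565, 0.077, 0.048], [0.677, 0.213, 0.086]]
top turntable 0.2 [343. 235.] 683 [[0.569, -0.052, 0.047], [0.597, -0.023, 0.1], [0.628, 0.004, 0.129]]
top cap 0.9 [380. 175.] 335 [[0.732, -0.137, 0.008], [0.75, -0.114, 0.04], [0.773, -0.095, 0.062]]
top cap 0.69 [328. 160.] 373 [[0.756, -0.02, -0.001], [0.776, 0.004, 0.04], [0.809,
[... 561 characters left out ...]
2.] 6719 [[0.463, -0.099, 0.009], [0.559, 0.029, 0.046], [0.685, 0.193, 0.086]]
side cap 0.71 [417. 310.] 575 [[0.732, -0.143, 0.002], [0.75, -0.131, 0.038], [0.774, -0.102, 0.06]]
side cap 0.64 [412. 270.] 466 [[0.757, -0.022, 0.003], [0.775, -0.01, 0.037], [0.798, 0.018, 0.06]]
side platter 0.76 [307. 238.] 2184 [[0.482, 0.046, 0.051], [0.551, 0.107, 0.055], [0.627, 0.195, 0.088]]
side jar 0.56 [435. 420.] 3474 [[0.658, -0.444, 0.006], [0.684, -0.429, 0.102], [0.721, -0.382, 0.132]]
side lens_cap 0.78 [299. 454.] 1497 [[0.452, -0.435, 0.004], [0.484, -0.404, 0.01], [0.516, -0.37, 0.012]]
side white_car 0.84 [260. 186.] 392 [[0.425, 0.389, 0.001], [0.461, 0.419, 0.021], [0.5, 0.481, 0.036]]
```

Run:
```python
from h import *
f=ctrl.grab_frame("top");P=np.load("topP.npy")
save("crop1",cv2.resize(f["frame"][120:345,170:470],(800,600),interpolation=cv2.INTER_CUBIC))
for c in ["top","side"]:
    P=np.load(c+"P.npy");z=P[...,2]
    near=np.hypot(P[...,0]-.598,P[...,1]+.023)<.045
    for lo,hi in [(.122,.132),(.095,.105)]:
        m=near&(z>lo)&(z<hi);q=P[m][:,:2].astype(np.float32)
        print(c,lo,m.sum(),np.round(P[m].mean(0),4),cv2.minEnclosingCircle(q), np.median(z[m]))
    m=(np.hypot(P[...,0]-.554,P[...,1]-.125)<.09)&(z>.0515)&(z<.0565)
    print("platter",cv2.minEnclosingCircle(P[m][:,:2].astype(np.float32)))
    m=(np.hypot(P[...,0]-.575,P[...,1]-.06)<.22)&(z>.038)&(z<.0505)
    print("house",cv2.minAreaRect((P[m][:,:2]*1000).astype(np.float32)))
```

```text
top 0.122 64 [ 0.5998 -0.0245  0.1268] ((0.5999293923377991, -0.023990055546164513), 0.010838739573955536) 0.12649307465052684
top 0.095 496 [ 0.5992 -0.0239  0.1001] ((0.5995714664459229, -0.02400258742272854), 0.032024260610342026) 0.10028008760897433
platter ((0.5539034605026245, 0.12520921230316162), 0.08950625360012054)
house ((623.6936645507812, 81.75642395019531), (286.0288391113281, 299.74365234375), 16.489761352539062)
side 0.122 64 [ 0.6001 -0.028   0.1261] ((0.6015326380729675, -0.027362491935491562), 0.012489848770201206) 0.12603294159014072
side 0.095 393 [ 0.5994 -0.0336  0.1   ] ((0.59903883934021, -0.028205718845129013), 0.03361455351114273) 0.10020530969703986
platter ((0.5549156069755554, 0.1229640319943428), 0.08481189608573914)
house ((618.4678955078125, 76.03329467773438), (275.85797119140625, 301.6788330078125), 17.157978057861328)
```

View pics/top0.png

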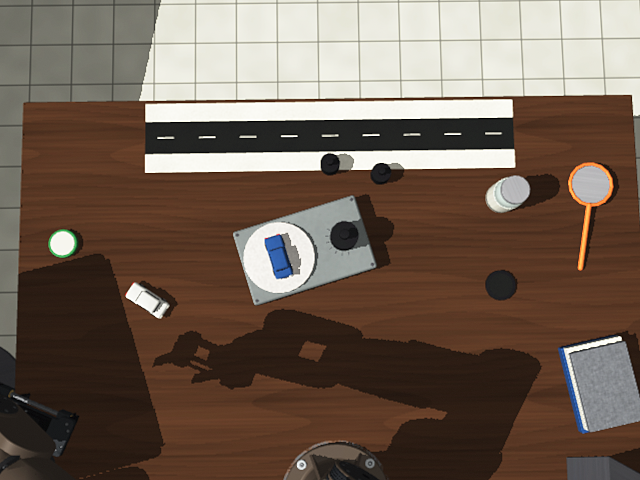

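View pics/crop1.png

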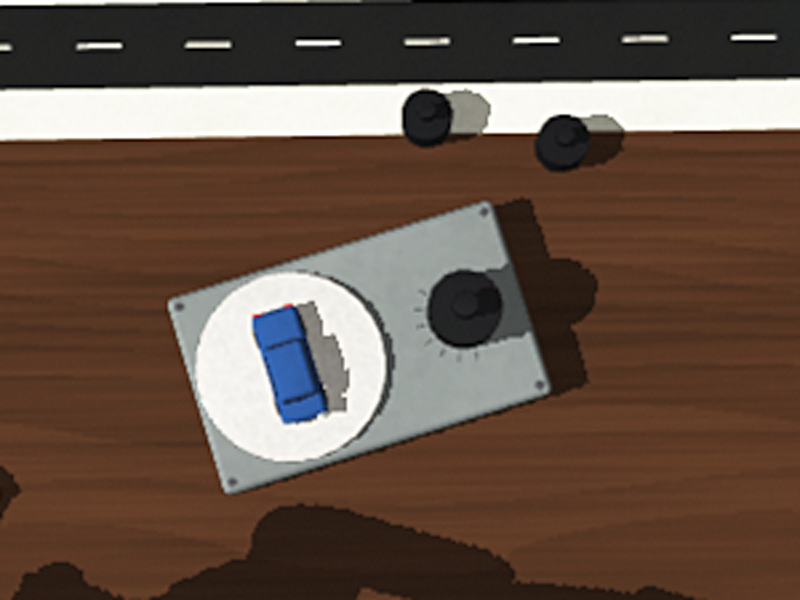

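The top picture shows three caps: (343,235) on the turntable, with its shoulder at z 0.100, post top at 0.1265 and radius 32 mm. The other two, at (330,163) and (380,174), stand on the desk and are only about 62 mm tall. The crop shows the first one over the ring of engraved marks, so it is the one meant. The knob axis is about (0.5995, -0.0245) and the turntable yaw about 16.8°.

Call:
{"op": "play_rows", "data": {
  "moves": [
    [[0.2,-0.33,0,0,0,0.06],[0.4,-0.66,0,0,0,0.12],[0.584,-0.995,0,0,0,0.18],[0.584,-0.995,0,0,0,0.224],[0.584,-0.995,0,0,0,0.224],[0.584,-0.995,0,0,0,0.224],[0.584,-0.995,0,0,0,0.224],[0.584,-0.995,0,0,0,0.224],[0.584,-0.995,0,0,0,0.224]]
  ],
  "gripper": 0.6
}}

```text
clock: 1.88
eef_pos: [0.4237, 0.2757, 0.2147]
tcp_rot: [-0.0, -0.147, 0.989, 0.0]
contact_force: [0.7, -0.5, -0.2]
grip_width: 0.603
grasp_force: 0.0
```

Call:
{"op": "play_rows", "data": {
  "moves": [
    [[0.584,-0.995,0,0,0,0],[0.584,-0.995,0,0,0,0],[0.584,-0.995,0,0,0,0],[0.584,-0.995,0,0,0,0],[0.584,-0.995,0,0,0,0],[0.584,-0.995,0,0,0,0],[0.584,-0.995,0,0,0,0],[0.584,-0.995,0,0,0,0]]
  ]
}}

```text
clock: 2.88
eef_pos: [0.599, -0.0224, 0.2145]
tcp_rot: [-0.0, -0.147, 0.989, 0.0]
contact_force: [0.0, -1.1, 1.2]
grip_width: 0.599
grasp_force: 0.0
```

Run:
```python
from h import *
s=ctrl.read_state();print(s["clock"],s["eef_pos"],s["tcp_rot"],s["qpos"],s["grip_width"])
f=ctrl.grab_frame("wrist");save("w1",f["frame"]);P=pts(f);z=P[...,2]
near=np.hypot(P[...,0]-.598,P[...,1]+.023)<.045
for lo,hi in [(.122,.132),(.095,.105)]:
    m=near&(z>lo)&(z<hi);q=P[m][:,:2].astype(np.float32)
    if m.sum(): print(lo,m.sum(),np.round(P[m].mean(0),4),cv2.minEnclosingCircle(q))
```

```text
2.875 [ 0.59901856 -0.02242286  0.21445469] [-3.00682365e-04 -1.46986681e-01  9.89138399e-01  2.28478242e-04] [-1.47693804e-01  4.54870448e-01  1.62372483e+00  2.99972134e-04
  1.06370569e+00 -2.01367826e+00] 0.5989395108479078
0.122 633 [ 0.5999 -0.0262  0.1253] ((0.6004073619842529, -0.02622763253748417), 0.011018569581210613)
0.095 3852 [ 0.5985 -0.0267  0.099 ] ((0.6004840135574341, -0.026330286636948586), 0.03201066702604294)
```

View pics/w1.png

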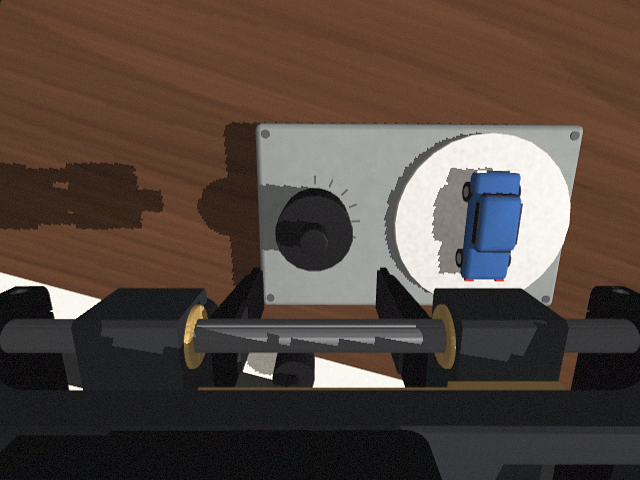

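The wrist picture shows the housing edges square with the fingers, so the yaw is right. The cap post is at (315,240), and the wrist fit puts its axis at about (0.600, -0.026), a 3.5 mm correction.

Call:
{"op": "play_rows", "data": {
  "moves": [
    [[0.003,-0.012,-0.1,0,0,0],[0.003,-0.012,-0.2,0,0,0],[0.003,-0.012,-0.28,0,0,0],[0.003,-0.012,-0.33,0,0,0],[0.003,-0.012,-0.365,0,0,0],[0.003,-0.012,-0.365,0,0,0],[0.003,-0.012,-0.365,0,0,0]]
  ]
}}

```text
clock: 3.8
eef_pos: [0.6006, -0.0273, 0.1059]
tcp_rot: [0.001, -0.146, 0.989, -0.0]
contact_force: [0.1, 0.8, 0.3]
grip_width: 0.6
grasp_force: 0.0
```

Call:
{"op": "play_rows", "data": {
  "moves": [
    [[0,0,0,0,0,0],[0,0,0,0,0,0],[0,0,0,0,0,0],[0,0,0,0,0,0],[0,0,0,0,0,0],[0,0,0,0,0,0],[0,0,0,0,0,0],[0,0,0,0,0,0]]
  ],
  "gripper": 0,
  "grip_force": 15
}}

```text
clock: 4.8
eef_pos: [0.6003, -0.0273, 0.1052]
tcp_rot: [-0.0, -0.146, 0.989, 0.0]
contact_force: [0.8, 0.4, -0.3]
grip_width: 0.226
grasp_force: 15.0
```

Call:
{"op": "play_rows", "data": {
  "moves": [
    [[0,0,0.03,0,0,0],[0,0,0.08,0,0,0],[0,0,0.14,0,0,0],[0,0,0.2,0,0,0],[0,0,0.26,0,0,0],[0,0,0.3,0,0,0],[0,0,0.3,0,0,0],[0,0,0.3,0,0,0]]
  ]
}}

```text
clock: 5.8
eef_pos: [0.6, -0.0273, 0.1947]
tcp_rot: [-0.0, -0.146, 0.989, 0.0]
contact_force: [0.5, -1.1, -1.5]
grip_width: 0.225
grasp_force: 15.0
```

Run:
```python
from h import *
s=ctrl.read_state();print(s["clock"],s["eef_pos"],s["contact_force"],s["grip_width"],s["grasp_force"])
f=ctrl.grab_frame("side");P=pts(f);z=P[...,2]
save("s2",cv2.resize(f["frame"][130:355,250:550],(800,600)))
m=(np.hypot(P[...,0]-.6,P[...,1]+.027)<.034)&(z>.105);print(np.percentile(z[m],[0,2,10]))
print(np.mean(np.abs(P[m][:,:2]),0),m.sum())
for d in ctrl.landmark_of("side","knob_grip"):print(d)
```

```text
5.8 [ 0.60003181 -0.02730149  0.19472152] [ 0.51609254 -1.12460206 -1.53333724] 0.22518379496991234 14.992875158786774
[0.13478443 0.13952539 0.15477196]
[0.59495857 0.04046732] 2230
{'xy': [338.5, 266.1], 'score': 0.7}
```

View pics/s2.png

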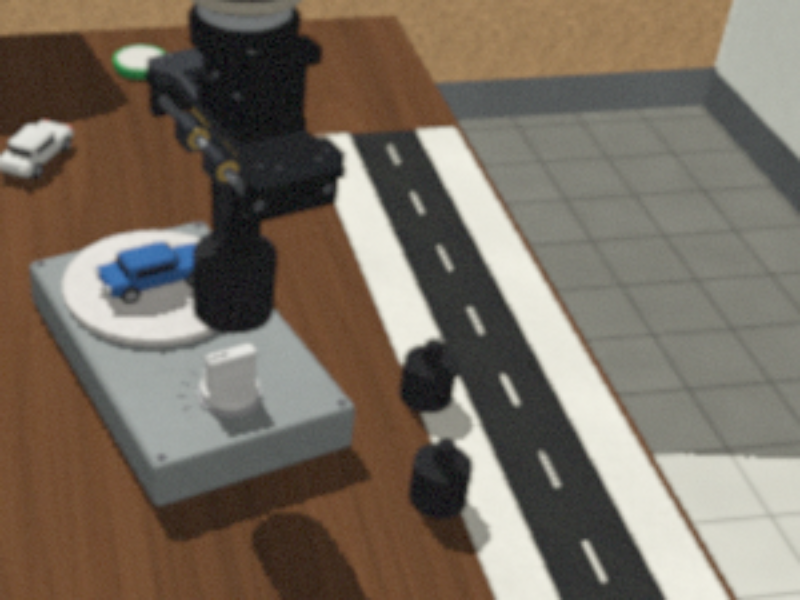

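The cap is clear and hanging upright, its rim at z 0.135 (crop 235,285), and the bare knob shows at (232,378). Next I carry the cap past the turntable's knob end and lower it.

Call:
{"op": "play_rows", "data": {
  "moves": [
    [[0.01,-0.04,0,0,0,0],[0.035,-0.13,0,0,0,0],[0.07,-0.24,0,0,0,0],[0.105,-0.36,0,0,0,0],[0.135,-0.46,0,0,0,0],[0.157,-0.535,0,0,0,0],[0.167,-0.567,0,0,0,0],[0.167,-0.567,0,0,0,0],[0.167,-0.567,0,0,0,0]]
  ]
}}

```text
clock: 7.02
eef_pos: [0.6503, -0.1965, 0.1952]
tcp_rot: [-0.0, -0.147, 0.989, 0.0]
contact_force: [-0.4, -0.1, -1.6]
grip_width: 0.226
grasp_force: 15.0
```

Call:
{"op": "play_rows", "data": {
  "moves": [
    [[0,0,-0.05,0,0,0],[0,0,-0.13,0,0,0],[0,0,-0.21,0,0,0],[0,0,-0.29,0,0,0],[0,0,-0.35,0,0,0],[0,0,-0.39,0,0,0],[0,0,-0.41,0,0,0],[0,0,-0.423,0,0,0],[0,0,-0.43,0,0,0],[0,0,-0.43,0,0,0],[0,0,-0.43,0,0,0]]
  ]
}}

```text
clock: 8.4
eef_pos: [0.6505, -0.1975, 0.0665]
tcp_rot: [0.0, -0.146, 0.989, -0.0]
contact_force: [0.0, -0.7, -1.8]
grip_width: 0.229
grasp_force: 15.0
```

Run:
```python
from h import *
s=ctrl.read_state();print(s["clock"],s["eef_pos"],s["contact_force"],s["grip_width"])
f=ctrl.grab_frame("side");P=pts(f);z=P[...,2]
x,y=s["eef_pos"][:2]
m=(np.hypot(P[...,0]-x,P[...,1]-y)<.04)
for h in np.arange(0,.07,.01): 
  q=P[m&(abs(z-h)<.002)]; print(h.round(2),len(q))
save("s3",cv2.resize(f["frame"][200:425,300:600],(800,600)))
```

```text
8.4 [ 0.65052091 -0.19748216  0.06650468] [ 0.02889761 -0.70756119 -1.80943777] 0.2288535632775
0.0 277
0.01 36
0.02 45
0.03 47
0.04 48
0.05 47
0.06 213
0.07 25
```

View pics/s3.png

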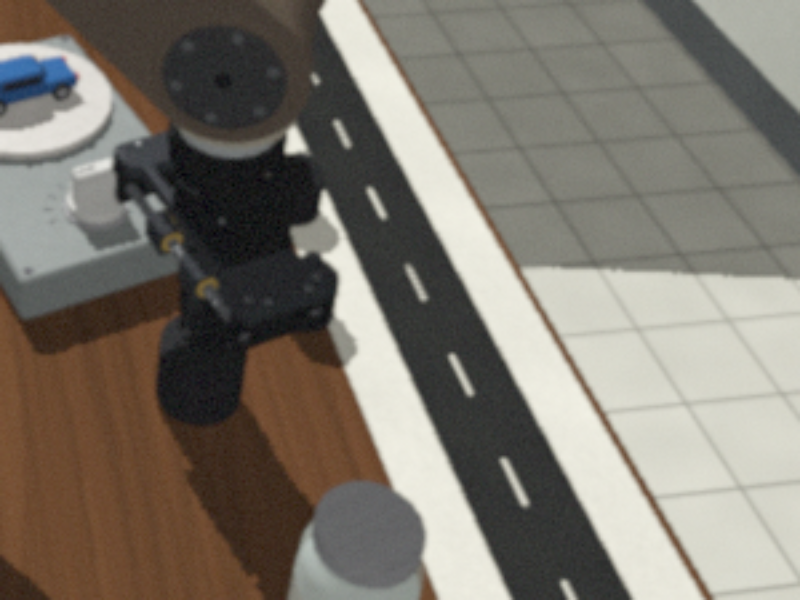

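The cap hangs upright at (200,370), its rim about 6 mm above the desk and well clear of the turntable. I lower it gently to contact.

Call:
{"op": "play_rows", "data": {
  "moves": [
    [[0,0,-0.006,0,0,0],[0,0,-0.012,0,0,0],[0,0,-0.016,0,0,0],[0,0,-0.019,0,0,0],[0,0,-0.021,0,0,0],[0,0,-0.021,0,0,0],[0,0,-0.021,0,0,0]]
  ]
}}

```text
clock: 9.32
eef_pos: [0.6505, -0.1974, 0.0602]
tcp_rot: [0.0, -0.146, 0.989, 0.0]
contact_force: [-1.6, 0.6, 3.4]
grip_width: 0.229
grasp_force: 15.0
```

Call:
{"op": "play_rows", "data": {
  "moves": [
    [[0,0,0,0,0,0],[0,0,0,0,0,0],[0,0,0,0,0,0],[0,0,0,0,0,0],[0,0,0,0,0,0]]
  ],
  "gripper": 0.55
}}

```text
clock: 9.95
eef_pos: [0.6504, -0.1975, 0.0598]
tcp_rot: [0.0, -0.146, 0.989, 0.0]
contact_force: [0.8, -0.1, -0.1]
grip_width: 0.548
grasp_force: 0.0
```

Call:
{"op": "play_rows", "data": {
  "moves": [
    [[0,0,0.1,0,0,0],[0,0,0.25,0,0,0],[0,0,0.4,0,0,0],[0,0,0.52,0,0,0],[-0.16,0.56,0.52,0,0,0],[-0.167,0.57,0.52,0,0,0],[-0.167,0.57,0.52,0,0,0],[-0.167,0.57,0.52,0,0,0],[-0.167,0.57,0.52,0,0,0],[-0.167,0.57,0.52,0,0,0]]
  ]
}}

```text
clock: 11.2
eef_pos: [0.6006, -0.0275, 0.2157]
tcp_rot: [-0.0, -0.146, 0.989, -0.0]
contact_force: [0.1, -0.2, -0.2]
grip_width: 0.55
grasp_force: 0.0
```

Run:
```python
from h import *
s=ctrl.read_state();print(s["clock"],s["eef_pos"],s["tcp_rot"],s["qpos"],s["contact_force"],s["moment"],s["grip_width"])
for c in ["wrist","top","side"]:
    f=ctrl.grab_frame(c);P=pts(f);z=P[...,2]
    if c=="wrist": save("w4",f["frame"])
    m=(np.hypot(P[...,0]-.6,P[...,1]+.026)<.028)&(z>.084)&(z<.094)
    if m.sum()>10:
        r=cv2.minAreaRect((P[m][:,:2]*1000).astype(np.float32)); print(c,"bar",m.sum(),np.median(z[m]),r,P[m].mean(0))
    m=(np.hypot(P[...,0]-.6,P[...,1]+.026)<.028)&(z>.054)&(z<.060)
    if m.sum()>10: print("disc",m.sum(),cv2.minEnclosingCircle((P[m][:,:2]).astype(np.float32)))
    m=(np.hypot(P[...,0]-.65,P[...,1]+.197)<.045)
    for lo,hi in((.05,.06),(.076,.086)):
        q=P[m&(z>lo)&(z<hi)]
        if len(q)>5:print(c,"cap",len(q),np.median(q[:,2]),cv2.minEnclosingCircle(q[:,:2].astype(np.float32)))
```

```text
11.2 [ 0.60061345 -0.02748988  0.21571725] [-5.74623865e-06 -1.45824227e-01  9.89310515e-01 -1.92726889e-05] [-1.55546511e-01  4.55929268e-01  1.61813156e+00 -4.59116858e-05
  1.06753134e+00 -2.01901280e+00] [ 0.10305938 -0.15491387 -0.22028813] [0.05565742 0.01193955 0.00163529] 0.550458848203011
wrist bar 763 0.08875982805690248 ((600.4315185546875, -25.937458038330078), (42.139556884765625, 12.920914649963379), 16.654834747314453) [ 0.59960891 -0.02627383  0.08865477]
disc 1255 ((0.6004772782325745, -0.026151206344366074), 0.023959754034876823)
wrist cap 2854 0.053946345691333206 ((0.6507628560066223, -0.1959632784128189), 0.0324726328253746)
wrist cap 517 0.08024442793572352 ((0.6508172750473022, -0.19591400027275085), 0.011218182742595673)
top cap 450 0.05491932947918103 ((0.6496752500534058, -0.1945955604314804), 0.032518401741981506)
top cap 62 0.08118262585617929 ((0.6494623422622681, -0.1937866359949112), 0.010528506711125374)
side bar 109 0.08947949032588445 ((600.1600952148438, -27.998550415039062), (40.28302764892578, 14.256998062133789), 14.578152656555176) [ 0.59989511 -0.02913883  0.0891237 ]
disc 131 ((0.6000493764877319, -0.028764698654413223), 0.023748258128762245)
side cap 540 0.05529730159817622 ((0.6501063108444214, -0.19711628556251526), 0.03261083364486694)
side cap 96 0.08146114506294977 ((0.6501203179359436, -0.19713693857192993), 0.01268152054399252)
```

View pics/w4.png

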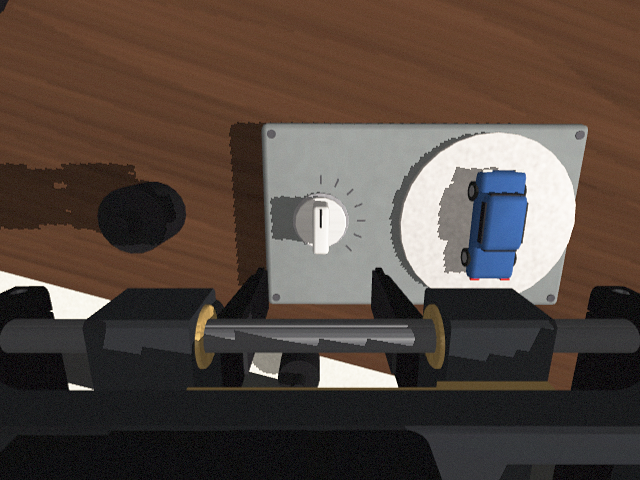

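The bar is at home: yaw 16.65° against a tool yaw of 16.77°, with the line on its -x half at (320,217). The released cap stands upright at (140,215), its shoulder at z 0.055. The wrist view reads about 1.4 mm high in y (the cap against the known release pose), which puts the knob under the TCP to within about 0.5 mm. I descend and grip.

Call:
{"op": "play_rows", "data": {
  "moves": [
    [[-0.002,0,-0.12,0,0,0],[-0.002,0,-0.25,0,0,0],[-0.002,0,-0.36,0,0,0],[-0.002,0,-0.43,0,0,0],[-0.002,0,-0.48,0,0,0],[-0.002,0,-0.505,0,0,0],[-0.002,0,-0.513,0,0,0],[-0.002,0,-0.513,0,0,0]]
  ]
}}

```text
clock: 12.35
eef_pos: [0.6, -0.0265, 0.0625]
tcp_rot: [0.0, -0.146, 0.989, -0.0]
contact_force: [0.9, 0.4, -0.1]
grip_width: 0.551
grasp_force: 0.0
```

Call:
{"op": "play_rows", "data": {
  "moves": [
    [[0,0,0,0,0,0],[0,0,0,0,0,0],[0,0,0,0,0,0],[0,0,0,0,0,0],[0,0,0,0,0,0],[0,0,0,0,0,0],[0,0,0,0,0,0],[0,0,0,0,0,0]]
  ],
  "gripper": 0,
  "grip_force": 35
}}

```text
clock: 13.35
eef_pos: [0.5999, -0.0268, 0.062]
tcp_rot: [0.0, -0.146, 0.989, -0.0]
contact_force: [0.6, -5.6, 0.3]
grip_width: 0.143
grasp_force: 35.0
```

```bash
cat > st.py <<'E'
from h import *
s=ctrl.read_state();q=s["tcp_rot"]
yaw=2*np.degrees(np.arctan2(q[2],q[1]))-90
print(s["clock"],s["eef_pos"].round(4),"yaw",yaw%180,q.round(4),s["contact_force"].round(1),s["moment"].round(3),s["grip_width"],s["grasp_force"])
E
python3 st.py
```

```text
13.35 [ 0.5999 -0.0268  0.062 ] yaw 106.84187533320468 [ 2.000e-04 -1.464e-01  9.892e-01 -2.000e-04] [ 0.6 -5.6  0.3] [-0.899 -0.054  0.075] 0.14321648854094013 34.99160706996918
```

Gripped: the opening is 13.6 mm on the 14 mm bar. The small y side force calls for a shift of about -0.3 mm. I turn clockwise to the second stop first.

Call:
{"op": "play_rows", "data": {
  "moves": [
    [[0,-0.001,0,0,0,-0.015],[0,-0.001,0,0,0,-0.035],[0,-0.001,0,0,0,-0.058],[0,-0.001,0,0,0,-0.081],[0,-0.001,0,0,0,-0.104],[0,-0.001,0,0,0,-0.127],[0,-0.001,0,0,0,-0.15],[0,-0.001,0,0,0,-0.173],[0,-0.001,0,0,0,-0.196],[0,-0.001,0,0,0,-0.22],[0,-0.001,0,0,0,-0.238],[0,-0.001,0,0,0,-0.25]]
  ]
}}

```text
clock: 14.85
eef_pos: [0.5999, -0.0263, 0.062]
tcp_rot: [0.0, 0.244, 0.97, 0.0]
contact_force: [1.2, 1.5, 1.3]
grip_width: 0.145
grasp_force: 35.0
```

Call:
{"op": "play_rows", "data": {
  "moves": [
    [[0,0,0,0,0,0],[0,0,0,0,0,0],[0,0,0,0,0,0]]
  ]
}}

```text
clock: 15.22
eef_pos: [0.5999, -0.0264, 0.0621]
tcp_rot: [0.0, 0.243, 0.97, 0.0]
contact_force: [2.3, 3.3, 1.3]
grip_width: 0.147
grasp_force: 35.0
```

```bash
python3 st.py
```

```text
15.225 [ 0.5999 -0.0264  0.0621] yaw 61.86713128467372 [3.00e-04 2.43e-01 9.70e-01 3.00e-04] [2.3 3.3 1.3] [ 0.875 -0.581 -0.015] 0.14686461334411996 34.99738812446594
```

Call:
{"op": "play_rows", "data": {
  "moves": [
    [[0,0,0,0,0,-0.012],[0,0,0,0,0,-0.03],[0,0,0,0,0,-0.05],[0,0,0,0,0,-0.07],[0,0,0,0,0,-0.088],[0,0,0,0,0,-0.102],[0,0,0,0,0,-0.112],[0,0,0,0,0,-0.118],[0,0,0,0,0,-0.121],[0,0,0,0,0,-0.123],[0,0,0,0,0,-0.123],[0,0,0,0,0,-0.123]]
  ]
}}

```text
clock: 16.73
eef_pos: [0.6001, -0.0262, 0.0621]
tcp_rot: [0.0, 0.425, 0.905, 0.001]
contact_force: [5.0, 5.8, 0.3]
grip_width: 0.142
grasp_force: 35.0
```

```bash
python3 st.py
python3 - <<'E'
from h import *
f=ctrl.grab_frame("wrist");g=ctrl.grab_frame("top")
P=pts(g);z=P[...,2]
m=(np.hypot(P[...,0]-.5545,P[...,1]-.124)<.075)&(z>.07)&(z<.1);print("car now",m.sum(),cv2.minAreaRect((P[m][:,:2]*1000).astype(np.float32)))
P0=np.load("topP.npy");z=P0[...,2]
m=(np.hypot(P0[...,0]-.5545,P0[...,1]-.124)<.075)&(z>.07)&(z<.1);print("car start",m.sum(),cv2.minAreaRect((P0[m][:,:2]*1000).astype(np.float32)))
save("w5",f["frame"])
E
```

```text
16.725 [ 0.6001 -0.0262  0.0621] yaw 39.713401341713194 [4.000e-04 4.249e-01 9.052e-01 5.000e-04] [5.  5.8 0.3] [ 1.107 -0.824 -0.04 ] 0.14215389871807746 34.99732196331024
car now 754 ((555.3211059570312, 125.76715087890625), (43.976722717285156, 100.17314147949219), 39.02275466918945)
car start 755 ((555.3088989257812, 126.46623229980469), (100.80403900146484, 43.373924255371094), 16.31161880493164)
```

View pics/w5.png

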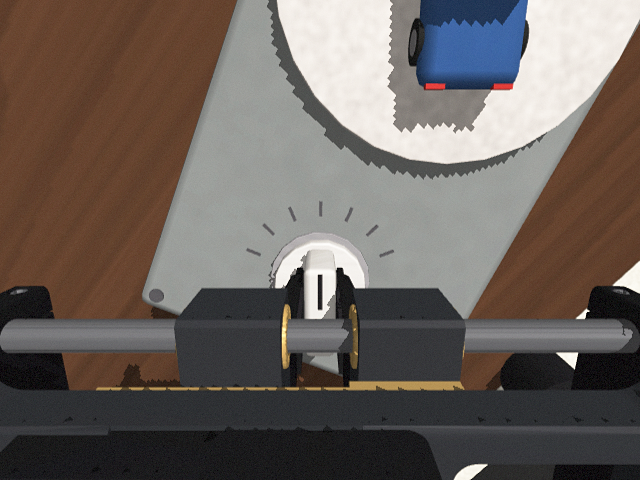

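The wrist picture shows the knob line (320,290) pointing at the middle, fourth mark (320,208), which is home + 3, the third stop. The car has turned 67.3° and the tool 67.1°. I hold briefly, then hand in.

Call:
{"op": "play_rows", "data": {
  "moves": [
    [[0,0,0,0,0,-0.001],[0,0,0,0,0,-0.001],[0,0,0,0,0,-0.001],[0,0,0,0,0,-0.001],[0,0,0,0,0,-0.001],[0,0,0,0,0,-0.001]]
  ]
}}

```text
clock: 17.58
eef_pos: [0.6001, -0.0262, 0.0621]
tcp_rot: [0.0, 0.426, 0.905, 0.001]
contact_force: [3.7, 5.0, -0.7]
grip_width: 0.145
grasp_force: 35.0
```

```bash
python3 st.py; python3 -c "
from plant import ctrl
print(ctrl.hand_in())"
```

```text
17.575 [ 0.6001 -0.0262  0.0621] yaw 39.53383828239339 [4.000e-04 4.263e-01 9.046e-01 5.000e-04] [ 3.7  5.  -0.7] [ 1.124e+00 -8.310e-01  1.000e-03] 0.1451440601999166 34.99766170978546
the job is handed in; nothing more can be done
None
```

The job is handed in at 17.6 s: the cap stands upright on the desk clear of the turntable, and the knob is at its third stop (tool turned 67.3° of 67.5°), still gripped and held still.

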